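# Meter two D cells out of the slide-gate dispenser into a bin

### The job

Lay the blue catch bin, which stands on its end, down flat with its mouth up and set it under the chute outlet of the battery dispenser. Then pull the orange-handled slide gate partway open so that exactly two cells roll out into the bin, and push the gate fully shut again, with the other two cells still in their lanes. Leave the bin lying there at the outlet with the two cells in it, and leave the other things on the table alone.

Things in the scene. Friction and masses are not known exactly. Their poses are not given: they have to be found in the camera images.
- dispenser: Fixed grey dispenser, clear upper sides and fixed cover, 73 (x) x 160 (y) x 179 mm high on a 120 x 190 x 6 mm foot plate. Origin: centre of its underside, on the table; z up, +y to the outlet end, -y to the gate handle. Four lanes along y (centres +57, +19, -19, -57 mm) hold one cell each, lying along x on the flat gate (z = 131 mm). Yaw varies by 0.25 rad. Below, a chute slopes to the outlet.
- outlet (a point): Middle of the chute's lip at the dispenser's +y end, 58 mm above the table; the underside of the lip is 54 mm above the table. The chute is 65 mm wide and its cheeks reach out to y = +103 mm. Same axes as the dispenser.
- catch_spot (a point): Point on the table 43 mm beyond the lip: a good place for the middle of the bin (the bin's near wall, outer face at dispenser y = +88 mm, then lies 12 mm under the lip). Cells roll off the lip along +y of the dispenser.
- gate (a joint): Slide of the gate, m: 0 = fully shut (hard stop), grows as the gate is pulled along -y of the dispenser, to 0.15. Friction about 3 N plus the drag of the cells; stays where left. May start up to 6 mm ajar. Cells fall one by one from the outlet end: first at about 0.037, second at about 0.075, third at about 0.113 (it begins to sink into the gap from 0.097).
- gate_handle (a point): Middle of the orange handle block standing on the gate's outer end: 50 (x) x 14 (y) x 44 mm tall, point at z = 148 mm, 14 mm below its top. 45 mm of free gap between it and the dispenser's end wall when shut; the gate plate passes 17 mm below the point. Axes as the dispenser's; pinch it from above across its 14 mm.
- bin: Loose blue open bin, 0.2 kg, 111 long, 86 wide, 45 mm deep outside, 3 mm walls, handle tab on one end. Starts standing on the other end, handle up, floor towards the robot base (within about 0.6 rad), mouth away. Origin: centre of the end it stands on. z: along its length to the handle; y: across its width; +x: out of its mouth (x up = lying flat, origin then 22.5 mm above the table).
- bin_handle (a point): Middle of the handle tab: 30 mm wide (bin y), 12 mm thick (bin x), 45 mm long (bin z); 135 mm from the bin's origin along its z and 7.5 mm along its x (30 mm above the table when the bin lies flat). Pinch it across its 30 mm. Leant more than about 0.4 rad towards its floor side and let go, the bin falls flat by itself.
- bin_mid (a point): Middle of the bin's inner floor, 55.5 mm along bin z from its origin, -19.5 mm along bin x.
- cell_1_center (a point): Centre of the first D cell (black and copper cylinder, 33 mm diameter, 61 mm long, 0.13 kg), in the lane nearest the outlet.
- cell_2_center (a point): Centre of the second such cell, next lane.
- cell_3_center (a point): Centre of the third such cell; must stay in its lane.
- cell_4_center (a point): Centre of the fourth such cell, in the lane nearest the handle; must stay.
- mug: Bystander: brown mug, 92 x 127 x 95 mm, origin under its centre.
- multimeter: Bystander: yellow and black meter lying flat, 150 x 80 x 45 mm, origin under its centre.
- solder_spool: Bystander: blue reel on its flange, 62 mm across, 32 mm high, origin under its centre.
- tape_roll: Bystander: black tape roll lying flat, 58 mm across, 19 mm high, origin under its centre.
Things that resemble listed ones, but are neither listed nor needed, are in the scene too. Several things look just like the bin: the one meant starts farthest to the robot's right.

How it is judged:
On the way, in this order (a step that is already met when the one before it is completed fails the run):
1. the bin lies flat, mouth up, under the outlet (angle between bin's own x axis and vertical below 0.12 rad and height (world z) of bin_mid below 0.012 m and horizontal distance between bin_mid and catch_spot below 0.06 m), for 0.2 s.
2. the gate is pulled open far enough for two cells (value of joint gate above 0.06 m), for 0.1 s.
At the end, for the whole second after the job is handed in: The gate is fully shut (within 3 mm); the bin lies flat on the table, mouth up, its middle within 90 mm of the catch spot under the outlet, at rest, with two cells inside it; the other two cells still lie on the gate in their lanes (value of joint gate below 0.003 m and angle between bin's own x axis and vertical below 0.12 rad and height (world z) of bin_mid below 0.012 m and linear speed of bin below 0.02 m/s and horizontal distance between bin_mid and catch_spot below 0.09 m and z of cell_1_center in the frame of bin between 0 and 0.111 m and y of cell_1_center in the frame of bin between -0.043 and 0.043 m and height (world z) of each of cell_1_center, cell_2_center below 0.045 m and z of cell_2_center in the frame of bin between 0 and 0.111 m and y of cell_2_center in the frame of bin between -0.043 and 0.043 m and z of each of cell_3_center, cell_4_center in the frame of dispenser above 0.14 m and distance between cell_3_center and dispenser below 0.17 m and distance between cell_4_center and dispenser below 0.18 m); the robot touches nothing.
It fails at once if a bystander (mug, meter, spool, tape roll) is moved more than 30 mm (distance of any of mug, multimeter, solder_spool, tape_roll from where it was at the start of the episode above 0.03 m).
It fails at once if the third or fourth cell falls out of its lane (height (world z) of any of cell_3_center, cell_4_center below 0.11 m).
It also fails if it takes over 64 s, if anything falls off the work surface, if the arm or the gripper's body presses on something with over 40 N, if the wrist force passes 120 N, or if a joint passes its speed limit or range.

### The arm

A 6-joint arm with a two-finger parallel gripper is mounted at the origin on a cart in front of the work surface, level with it; the furniture and walls round the work are solid. World frame = base frame: x ahead of the robot, y to its left, z up, the work surface at z = 0. Lengths are in m, angles in rad, forces in N, time in s.
With the tool pointing down it reaches from about 0.3 to 0.75 m from the base axis. Payload 8.5 kg.
Tool frame: the origin (TCP) lies midway between the tips of the shut fingers; the grasp point (between the pads) lies 19 mm behind it; z points along the fingers, y is the line along which they close (so a half turn about z gives the same grasp; the last joint's range is limited). The gripper opens to 85 mm and grips with 20 to 120 N. Pads are 22 mm wide; open, the fingers measure 114 mm over their backs; the gripper's body (76 mm by 85 mm) begins 54 mm behind the grasp point. The pads swing forward as they close: fully open they stand 13 mm farther back than shut.
Start: joints at [1.044, 0.381, 1.297, -0, 1.464, -0.215], TCP at [0.169, 0.523, 0.231] pointing down, gripper open.
Joint ranges: [-3.11, 3.11], [-0.89, 2.33], [0.22, 2.48], [-1.42, 4.56], [0.17, 2.85], [-2.88, 2.88]. Speed limits (rad/s): [2.39, 2.39, 3.14, 3.14, 3.14, 3.14].

### API

Orientations are given as a unit quaternion [w, x, y, z].
In Python, from cell import r, vision, workorder gives the robot as it stands.
- The arm moves only by the shell command python3 -m jog 'ROWS' [OPENING] [FORCE]. ROWS is a JSON object of lists of equal length, an entry for each row: "offset": the shift along the tool's x, y, z in units of 0.02 m (1.0 is 0.02 m), a list of three; "twist": the turn, a rotation vector about the tool's x, y, z in units of 0.1 rad (1.0 is 0.1 rad), a list of three. A call has 1 to 5 rows; each row shifts and turns the commanded pose from where the row before left it, along the tool's axes as they then stand; what a row does not reach is not made up. A row lasts 1/10 s, in which the tool goes at most 50 mm and 8.59 degrees, less where a joint would pass 70% of its speed; a pose out of reach is approached as far as the arm can. A call with a number of a shift or a turn outside -1 to 1 is refused whole. A call with a gripper value outside its range is refused whole. OPENING is the opening, from 0 (shut) to 1 (fully open), set as the call begins (- or left out, the last holds). The fingers move at their own pace and stop on an object; FORCE is the grip in N (left out, the last holds). Time passes only in rows, so rows that do not move let the fingers close. It gives the time, the measured TCP pose, the force, the opening and the grip force at its end, in the units of the state.
- r.get_state(): the state, without advancing time (a new reading comes with each control period).
- vision.get_image(name): name is "scene" or "top" or "wrist"; returns a dict with "pixels" (384x512x3 uint8, red, green, blue), "depth" (384x512 float32, m along the optical axis (not along the pixel's ray), 0 where there is no reading), "K" (3x3 intrinsics, pixels), "rvec" (rotation vector, rad) and "tvec" (3), from world to camera coordinates, as OpenCV has them; the wrist camera has in their place "mount" (4x4, takes a point from camera to tool coordinates, whose origin is the TCP and whose axes are the flange's). Camera axes: x right, y down, z forward; pixel columns grow to the right and rows downward; lengths in m; the calibration is good to about 2 mm. A picture is of the moment at which its call begins: read the wrist's pose just before it.
- workorder.finish_job(): hands the job in; it is judged then, once.
The state is a dict: "time": time; "q": joint angles; "joint_vel": joint speeds; "effort": joint torques, N m; "eef_pos": TCP position; "tcp_rot": TCP orientation; "force": force on the tool from outside, world axes, zero at the start; "wrist_torque": the same for the moment, N m; "width": opening from 0.0 (shut) to 1.0 (fully open); "grip_force": force on a finger pad.
Only numpy, scipy, OpenCV 4.12 (cv2) and the standard library are available. Lean on these libraries where they do the work, as an engineer would, in place of code of your own. Each camera call takes 0.05 s, during which the arm holds its last target. There are 200 camera calls.

## Working session

There is one attempt and no reset: what is moved stays moved. The work goes in short steps, Python scripts to look and compute and a shell command to move; the robot and the scene stay as the last step left them, time stands still between calls to the robot, and variables do not carry over. Pictures are saved under pics/ and viewed, at most 10 in all, crops included, and the job is handed in when it is done.

```bash
ls; mkdir -p pics
cat > h.py <<'E'
import numpy as np, cv2
from cell import r, vision, workorder
from scipy.spatial.transform import Rotation as R
def cap(n):
    im=vision.get_image(n); return im
def save(im,f): cv2.imwrite('pics/'+f,im['pixels'][:,:,::-1])
def world(im):
    K=im['K'];d=im['depth'];v,u=np.mgrid[:d.shape[0],:d.shape[1]]
    p=np.stack([(u-K[0,2])/K[0,0]*d,(v-K[1,2])/K[1,1]*d,d],-1)
    if 'mount' in im and im['mount'] is not None:
        s=im['state'];M=np.array(im['mount']);p=p@M[:3,:3].T+M[:3,3]
        q=s['tcp_rot'];return p@R.from_quat([q[1],q[2],q[3],q[0]]).as_matrix().T+s['eef_pos']
    Rm=cv2.Rodrigues(np.array(im['rvec'],float))[0];return (p-np.array(im['tvec']).ravel())@Rm
E
python3 - <<'E'
from h import *
import pickle
a=cap('scene');b=cap('top');save(a,'s0.png');save(b,'t0.png')
pickle.dump((a,b),open('i0.pkl','wb'))
print(r.get_state())
for i in (a,b): print(i['K'],i['rvec'],i['tvec'],-cv2.Rodrigues(np.array(i['rvec'],float))[0].T@np.array(i['tvec']).ravel())
E
```

```text
pics
{'time': 0.1, 'q': array([ 1.04370405e+00,  3.81146326e-01,  1.29813600e+00, -2.58562255e-06,
        1.46360060e+00, -2.15296886e-01]), 'joint_vel': array([ 2.14110750e-04, -4.41228763e-04,  4.00203551e-05, -1.74551371e-03,
        2.01890566e-04, -8.83728350e-04]), 'effort': array([ 3.32960299e-03, -4.49222338e+01, -2.31658387e+01, -1.76827284e-04,
        3.64277577e-03, -4.30007356e-05]), 'eef_pos': array([0.16859479, 0.52325964, 0.23078053]), 'tcp_rot': array([-2.32812263e-04,  1.55266800e-01,  9.87872363e-01, -6.01666444e-04]), 'force': array([ 0.10755422,  0.13604905, -0.11017892]), 'wrist_torque': array([-0.03120494,  0.01264094,  0.04457101]), 'grip_force': 0.0, 'width': 1.0027245655224786}
[[493.33352047   0.         251.55999187]
 [  0.         493.33352047 191.25643376]
 [  0.           0.           1.        ]] [ 0.91970453 -2.33455435  1.23987046] [0.42992558 0.29411915 1.47439703] [-0.40263275  1.06756997  1.06928476]
[[464.36416977   0.         255.05770804]
 [  0.         464.36416977 191.12649812]
 [  0.           0.           1.        ]] [ 2.12715104 -2.12420202  0.1550188 ] [0.03647663 0.54071174 1.2564499 ] [0.32593255 0.01087387 1.32891527]
```

View pics/s0.png

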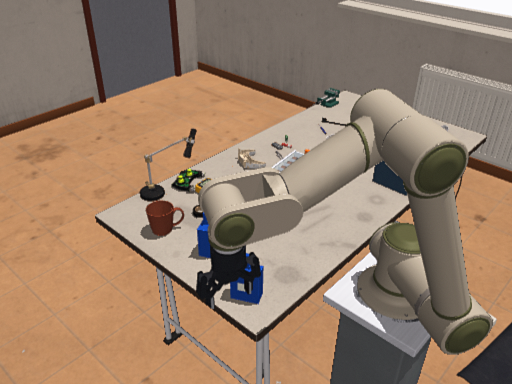

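View pics/t0.png

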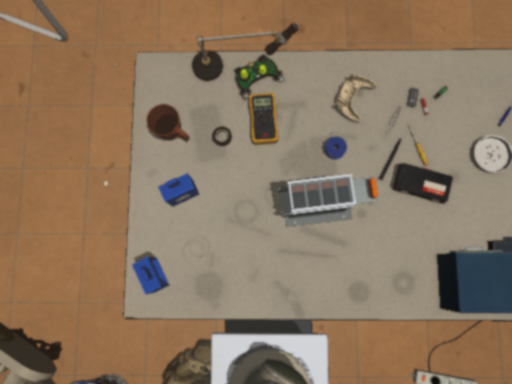

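The top view (arm not drawn) shows the dispenser at about (320,195), with the orange handle at (374,187) on the right and the outlet on the left. There are two blue upright bins at (180,190) and (150,272); the first is farther right. The bystanders are along the far side. The scene view shows the arm covering most of the work area.

```bash
python3 - <<'E'
from h import *
import pickle
a,b=pickle.load(open('i0.pkl','rb'))
W=world(b);hsv=cv2.cvtColor(b['pixels'],cv2.COLOR_RGB2HSV)
def show(name,m):
    n,l,st,c=cv2.connectedComponentsWithStats(m.astype(np.uint8))
    for i in range(1,n):
        if st[i,4]<30: continue
        P=W[l==i];P=P[np.isfinite(P).all(1)]
        print(name,'px',c[i].round(),st[i,4],'med',np.median(P,0).round(3),'lo',np.percentile(P,2,0).round(3),'hi',np.percentile(P,98,0).round(3))
H,S,V=[hsv[...,i].astype(int) for i in range(3)]
show('blue',(H>105)&(H<130)&(S>150)&(V>60))
show('orange',(H>3)&(H<16)&(S>170)&(V>130)&(W[...,2]>0.05))
# handle tops of bins
for u0,u1,v0,v1 in((155,205,168,210),(128,172,245,298)):
    w=W[v0:v1,u0:u1].reshape(-1,3)
    for z0,z1 in((.145,.175),(.1,.125),(.02,.1)):
        p=w[(w[:,2]>z0)&(w[:,2]<z1)]
        if len(p)>3: print(z0,len(p),'z',np.median(p[:,2]),'box',cv2.minAreaRect((p[:,:2]*1000).astype(np.float32)))
# dispenser top / handle
w=W[165:230,265:385].reshape(-1,3)
for z0,z1 in((.168,.19),(.155,.167),(.125,.135),(.003,.012)):
    p=w[(w[:,2]>z0)&(w[:,2]<z1)]
    if len(p)>3: print('disp',z0,len(p),np.median(p[:,2]),cv2.minAreaRect((p[:,:2]*1000).astype(np.float32)))
print('table z',np.median(W[220:300,200:330,2]))
E
python3 - <<'E'
import cv2
i=cv2.imread('pics/t0.png')[130:310,120:400]
cv2.imwrite('pics/t0c.png',cv2.resize(i,None,fx=2.8,fy=2.8,interpolation=cv2.INTER_CUBIC))
E
```

```text
blue px [177. 188.] 442 med [0.538 0.243 0.11 ] lo [0.51  0.205 0.105] hi [0.569 0.285 0.157]
blue px [147. 276.] 468 med [0.307 0.314 0.11 ] lo [0.271 0.286 0.105] hi [0.348 0.346 0.156]
blue px [158. 270.] 93 med [0.322 0.312 0.002] lo [ 0.296  0.294 -0.003] hi [0.35  0.326 0.009]
orange px [373. 187.] 81 med [ 0.532 -0.266  0.16 ] lo [ 0.509 -0.272  0.155] hi [ 0.553 -0.26   0.166]
0.145 58 z 0.15325383830390285 box ((546.93310546875, 250.227783203125), (11.626215934753418, 29.66855812072754), 29.91206169128418)
0.1 483 z 0.10977199918392876 box ((540.1881103515625, 247.34393310546875), (45.64753341674805, 87.11617279052734), 25.35009765625)
0.02 220 z 0.06252470501939267 box ((528.7918701171875, 230.72337341308594), (38.24627685546875, 96.15988159179688), 52.7906608581543)
0.145 66 z 0.1539034948230166 box ((311.48553466796875, 310.6597595214844), (29.770524978637695, 12.313542366027832), 29.973831176757812)
0.1 501 z 0.10998622326914596 box ((307.87493896484375, 317.92889404296875), (86.74969482421875, 46.49205017089844), 26.671829223632812)
0.02 67 z 0.060964599764564836 box ((308.6322937011719, 316.1960754394531), (86.96990966796875, 44.72769546508789), 25.510746002197266)
disp 0.168 1967 0.1756841774791435 ((514.729736328125, -133.6634063720703), (77.81285095214844, 163.18670654296875), 6.848995685577393)
disp 0.155 120 0.16022631354208655 ((514.0824584960938, -164.06422424316406), (69.47227478027344, 224.7358856201172), 4.074941158294678)
disp 0.125 472 0.13047972195330582 ((515.2227783203125, -162.62606811523438), (76.37138366699219, 223.58673095703125), 5.339029788970947)
disp 0.003 779 0.00501289451375676 ((531.4346313476562, -162.8800811767578), (344.4093933105469, 186.65528869628906), 89.97613525390625)
table z -0.0009553978220311118
```

View pics/t0c.png

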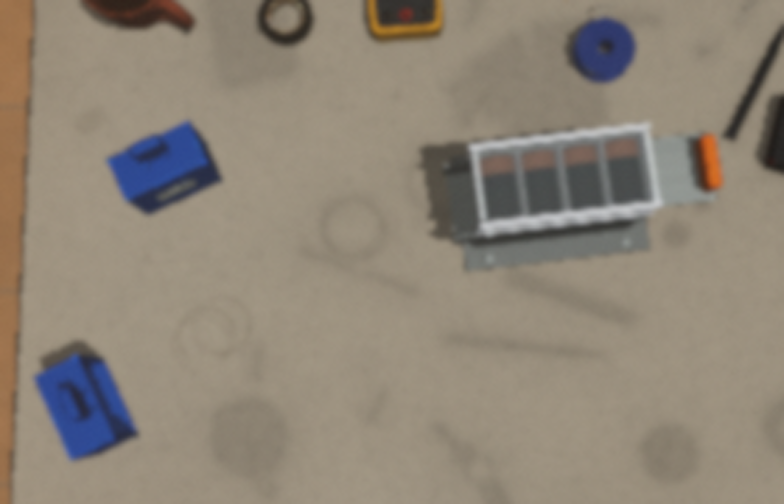

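The crop shows the target bin at about (165,165) in crop pixels, the dispenser with its gate handle at (709,160), and the outlet facing left. Next I go over the bin handle.

```bash
cat >> h.py <<'E'
def todo(pos,psi,tilt=0):
    """tool-frame shift (x20mm) and turn (x0.1rad) to reach pos with tool y at yaw psi deg, leaned by tilt rad about tool y"""
    s=r.get_state();q=s['tcp_rot'];A=R.from_quat([q[1],q[2],q[3],q[0]])
    c,n=np.cos(np.radians(psi)),np.sin(np.radians(psi))
    T=R.from_matrix(np.array([[-n,c,0],[c,n,0],[0,0,-1.]]).T if 0 else np.column_stack([[-n*-1*-1,c,0],[c,n,0],[0,0,-1.]]))*R.from_rotvec([0,tilt,0])
    print('t',round(s['time'],2),'pos',s['eef_pos'].round(4),'F',s['force'].round(1),'w',round(s['width'],3),'q',s['q'].round(2))
    print('shift',(A.inv().apply(np.array(pos)-s['eef_pos'])/.02).round(2),'turn',((A.inv()*T).as_rotvec()/.1).round(2))
E
J='python3 -m jog'
for i in 1 2 3 4; do python3 -m jog '{"offset":[[-1,-0.32,0],[-1,-0.32,0],[-1,-0.32,0],[-1,-0.32,0],[-1,-0.32,0]],"twist":[[0,0,0],[0,0,0],[0,0,0],[0,0,0],[0,0,0]]}' 1 60; done
python3 -m jog '{"offset":[[0,0,0],[0,0,0],[0,0,0],[0,0,0],[0,0,0]],"twist":[[0,0,-1],[0,0,-1],[0,0,-1],[0,0,-1],[0,0,-1]]}'
python3 -m jog '{"offset":[[0,0,0],[0,0,0],[0,0,0]],"twist":[[0,0,-1],[0,0,-1],[0,0,-0.5]]}'
python3 - <<'E'
from h import *
todo([.547,.250,.122],115.3)
im=cap('wrist');print(im['mount']); s=r.get_state();im['state']=s
W=world(im);hsv=cv2.cvtColor(im['pixels'],cv2.COLOR_RGB2HSV);m=(hsv[...,0]>105)&(hsv[...,0]<130)&(hsv[...,1]>150)
for z0,z1 in((.145,.17),(.1,.12)):
    k=m&(W[...,2]>z0)&(W[...,2]<z1);p=W[k]
    if len(p)>5: print(z0,len(p),cv2.minAreaRect((p[:,:2]*1000).astype(np.float32)),p.mean(0))
save(im,'w1.png')
E
```

```text
time: 0.6
eef_pos: [0.2546, 0.4617, 0.231]
tcp_rot: [-0.0, 0.155, 0.988, -0.0]
force: [0.7, -0.8, 0.3]
width: 0.999
grip_force: 0.0
time: 1.1
eef_pos: [0.34, 0.4005, 0.231]
tcp_rot: [-0.0, 0.155, 0.988, -0.0]
force: [-0.1, 1.2, -0.1]
width: 1.0
grip_force: 0.0
time: 1.6
eef_pos: [0.4253, 0.3394, 0.231]
tcp_rot: [-0.0, 0.155, 0.988, -0.0]
force: [-0.9, 1.0, -0.2]
width: 0.999
grip_force: 0.0
time: 2.1
eef_pos: [0.5108, 0.2783, 0.231]
tcp_rot: [-0.0, 0.155, 0.988, -0.0]
force: [0.3, -0.2, -0.4]
width: 1.003
grip_force: 0.0
time: 2.6
eef_pos: [0.5104, 0.2787, 0.231]
tcp_rot: [-0.0, -0.096, 0.995, -0.0]
force: [0.5, 0.3, -0.2]
width: 1.002
grip_force: 0.0
time: 2.9
eef_pos: [0.5104, 0.2787, 0.2311]
tcp_rot: [-0.0, -0.219, 0.976, -0.0]
force: [-0.3, -0.2, 0.3]
width: 0.998
grip_force: 0.0
t 2.9 pos [0.5104 0.2787 0.2311] F [-0.3 -0.2  0.3] w 0.998 q [ 0.3   0.44  1.21 -0.    1.5  -1.72]
shift [-1.05 -2.08  5.45] turn [ 0.   -0.01  0.  ]
[[-6.63029429e-04 -9.44563204e-01 -3.28328972e-01  8.54375093e-02]
 [ 9.99999562e-01 -8.43053269e-04  4.05958565e-04  2.06696435e-04]
 [-6.60252336e-04 -3.28328559e-01  9.44563350e-01 -1.42855032e-01]
 [ 0.00000000e+00  0.00000000e+00  0.00000000e+00  1.00000000e+00]]
0.145 595 ((546.6410522460938, 252.074462890625), (10.395413398742676, 29.228090286254883), 24.468904495239258) [0.54523995 0.25197737 0.15380821]
0.1 5867 ((453.9246826171875, 295.11578369140625), (83.21732330322266, 288.9848327636719), 62.319000244140625) [0.46772661 0.27752452 0.11077638]
```

```bash
python3 -m jog '{"offset":[[-0.5,-1,0],[-0.53,-0.99,0],[0,0,1],[0,0,1],[0,0,1]],"twist":[[0,0,0],[0,0,0],[0,0,0],[0,0,0],[0,0,0]]}' 1 60 | head -2
python3 -m jog '{"offset":[[0,0,1],[0,0,1],[0,0,0.45],[0,0,0]],"twist":[[0,0,0],[0,0,0],[0,0,0],[0,0,0]]}'
python3 -m jog '{"offset":[[0,0,0],[0,0,0],[0,0,0],[0,0,0],[0,0,0]],"twist":[[0,0,0],[0,0,0],[0,0,0],[0,0,0],[0,0,0]]}' 0 60
python3 -m jog '{"offset":[[0,0,0],[0,0,0],[0,0,-0.5],[0,0,-0.5],[0,0,-0.5]],"twist":[[0,0,0],[0,0,0],[0,0,0],[0,0,0],[0,0,0]]}'
```

```text
time: 3.45
eef_pos: [0.5459, 0.2513, 0.1704]
time: 3.85
eef_pos: [0.5454, 0.2514, 0.1212]
tcp_rot: [-0.001, -0.217, 0.976, -0.0]
force: [-0.3, -0.0, 0.7]
width: 0.998
grip_force: 0.0
time: 4.35
eef_pos: [0.5461, 0.2516, 0.123]
tcp_rot: [0.001, -0.217, 0.976, -0.0]
force: [0.8, -2.1, 3.5]
width: 0.338
grip_force: 59.9
time: 4.85
eef_pos: [0.5456, 0.2517, 0.153]
tcp_rot: [-0.0, -0.217, 0.976, 0.0]
force: [-0.0, 1.1, -1.8]
width: 0.337
grip_force: 59.4
```

Grip holds (width 0.34, about 29 mm). Now lift, turn and lean.

```bash
python3 -m jog '{"offset":[[0,0,-1],[0,0,-1],[0,0,-1],[0,0,-1],[0,0,0]],"twist":[[0,0,0],[0,0,0],[0,0,0],[0,0,1],[0,0,1]]}' | head -2
for i in 1 2 3; do python3 -m jog '{"offset":[[0,0,0],[0,0,0],[0,0,0],[0,0,0],[0,0,0]],"twist":[[0,0,1],[0,0,1],[0,0,1],[0,0,1],[0,0,1]]}' |head -2; done
python3 -m jog '{"offset":[[0,0,0],[0,0,0],[0,0,0]],"twist":[[0,0,1],[0,0,0.9],[0,0,0]]}'
python3 -c "
from h import *
todo([.4843,.122,.23],6.85)"
```

```text
time: 5.35
eef_pos: [0.5464, 0.2519, 0.2359]
time: 5.85
eef_pos: [0.5455, 0.2517, 0.2329]
time: 6.35
eef_pos: [0.5455, 0.2516, 0.2329]
time: 6.85
eef_pos: [0.5455, 0.2517, 0.2329]
time: 7.15
eef_pos: [0.5456, 0.2517, 0.2328]
tcp_rot: [0.0, 0.664, 0.748, 0.0]
force: [-1.0, 0.8, -3.3]
width: 0.342
grip_force: 59.5
t 7.15 pos [0.5456 0.2517 0.2328] F [-1.   0.8 -3.3] w 0.342 q [0.24 0.47 1.15 0.   1.53 0.12]
shift [-6.08 -3.81  0.14] turn [ 0.   -0.   -0.01]
```

```bash
python3 -m jog '{"offset":[[-1,-0.63,0],[-1,-0.63,0],[-1,-0.63,0],[-1,-0.63,0],[-1,-0.63,0]],"twist":[[0,0,0],[0,0,0],[0,0,0],[0,0,0],[0,0,0]]}' | head -2
python3 -m jog '{"offset":[[-1,-0.63,0],[0,0,0],[0,0,0],[0,0,0],[0,0,0]],"twist":[[0,0,0],[0,-1,0],[0,-1,0],[0,-1,0],[0,-1,0]]}' | head -2
python3 -m jog '{"offset":[[0,0,0],[0,0,0],[0,0,0],[0,0,0],[0,0,0]],"twist":[[0,-1,0],[0,-1,0],[0,-1,0],[0,-1,0],[0,-1,0]]}'
python3 -m jog '{"offset":[[0,0,0],[0,0,0],[0,0,0]],"twist":[[0,-1,0],[0,-1,0],[0,0,0]]}'
python3 -c "
from h import *
todo([.4843,.122,.084],6.85,-1.1)
a=cap('scene');save(a,'s2.png')"
```

```text
time: 7.65
eef_pos: [0.4944, 0.1441, 0.2327]
time: 8.15
eef_pos: [0.4849, 0.1236, 0.2332]
time: 8.65
eef_pos: [0.4849, 0.124, 0.2329]
tcp_rot: [0.326, 0.597, 0.674, -0.289]
force: [0.1, -1.0, -2.6]
width: 0.338
grip_force: 60.2
time: 8.95
eef_pos: [0.4845, 0.1243, 0.2306]
tcp_rot: [0.39, 0.564, 0.639, -0.349]
force: [1.4, 0.5, -3.0]
width: 0.338
grip_force: 60.2
t 8.95 pos [0.4845 0.1243 0.2306] F [ 1.4  0.5 -3. ] w 0.338 q [ 0.45  0.56  1.43 -1.01  1.65  0.52]
shift [6.49 0.02 3.42] turn [-0.01  0.01  0.06]
```

View pics/s2.png

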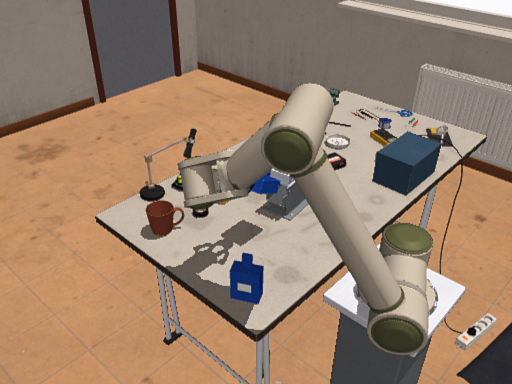

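The scene view shows the leaned bin held at about (265,183), just off the outlet end of the dispenser, clear of the table. Now I lower it.

```bash
python3 -m jog '{"offset":[[0.8,0,0.42],[0.8,0,0.42],[0.8,0,0.42],[0.8,0,0.42],[0.8,0,0.42]],"twist":[[0,0,0],[0,0,0],[0,0,0],[0,0,0],[0,0,0]]}' | head -4
python3 -m jog '{"offset":[[0.8,0,0.42],[0.8,0,0.42],[0.5,0,0.25],[0.2,0,0.1],[0.2,0,0.1]],"twist":[[0,0,0],[0,0,0],[0,0,0],[0,0,0],[0,0,0]]}'
python3 -c "
from h import *
todo([.4843,.122,.080],6.85,-1.1)"
```

```text
time: 9.5
eef_pos: [0.4855, 0.1223, 0.1421]
tcp_rot: [0.39, 0.567, 0.638, -0.346]
force: [-0.1, 0.5, -1.8]
time: 10.0
eef_pos: [0.4855, 0.1221, 0.0861]
tcp_rot: [0.391, 0.566, 0.638, -0.346]
force: [-0.2, -0.5, -2.3]
width: 0.341
grip_force: 60.3
t 10.0 pos [0.4855 0.1221 0.0861] F [-0.2 -0.5 -2.3] w 0.341 q [ 0.45  0.77  1.54 -1.01  1.48  0.79]
shift [ 0.27 -0.06  0.14] turn [-0.   -0.01 -0.01]
```

```bash
python3 -m jog '{"offset":[[0.27,0,0.14],[0,0,0]],"twist":[[0,0,0],[0,0,0]]}' | head -4
python3 -m jog '{"offset":[[0,0,0],[0,0,0],[0,0,0],[0,0,0],[0,0,0]],"twist":[[0,0,0],[0,0,0],[0,0,0],[0,0,0],[0,0,0]]}' 1
python3 -m jog '{"offset":[[0,0,-1],[0,0,-1],[0,0,-1],[-1,0,-0.5],[-1,0,-0.5]],"twist":[[0,0,0],[0,0,0],[0,0,0],[0,0,0],[0,0,0]]}' | head -4
python3 - <<'E'
from h import *
b=cap('top');save(b,'t3.png');W=world(b)
hsv=cv2.cvtColor(b['pixels'],cv2.COLOR_RGB2HSV);m=(hsv[...,0]>105)&(hsv[...,0]<130)&(hsv[...,1]>150)
m&=(W[...,1]<.22)&(W[...,1]>-.1)&(W[...,0]<.58)&(W[...,0]>.38)
p=W[m];print(len(p),np.percentile(p,[1,50,99],0).round(3).tolist())
for z0,z1 in((.038,.06),(.03,.0385),(-.01,.015)):
    k=p[(p[:,2]>z0)&(p[:,2]<z1)]
    if len(k)>5: print(z0,len(k),cv2.minAreaRect((k[:,:2]*1000).astype(np.float32)))
todo([.4843,.122,.2],6.85,0)
E
```

```text
time: 10.2
eef_pos: [0.4853, 0.122, 0.0797]
tcp_rot: [0.391, 0.566, 0.638, -0.347]
force: [0.6, -1.0, -2.6]
time: 10.7
eef_pos: [0.4851, 0.122, 0.0798]
tcp_rot: [0.391, 0.566, 0.638, -0.347]
force: [-0.2, 0.7, 1.0]
width: 1.0
grip_force: 0.0
time: 11.2
eef_pos: [0.4786, 0.1752, 0.1521]
tcp_rot: [0.391, 0.565, 0.638, -0.347]
force: [0.4, 0.3, 0.5]
1169 [[0.446, 0.032, -0.004], [0.489, 0.09, 0.003], [0.532, 0.172, 0.046]]
0.038 130 ((485.5179748535156, 102.18495178222656), (84.43782806396484, 145.7748565673828), 7.064857006072998)
0.03 107 ((509.098876953125, 112.33233642578125), (39.078857421875, 145.64010620117188), 32.6642951965332)
-0.01 888 ((490.90106201171875, 81.40493774414062), (74.76338195800781, 101.0104751586914), 7.478315353393555)
t 11.25 pos [0.4794 0.1754 0.1556] F [1.4 0.6 3.5] w 0.997 q [ 0.53  0.7   1.41 -0.96  1.64  0.67]
shift [-3.2  -0.07  1.38] turn [ 0.04 10.99 -0.03]
```

View pics/t3.png

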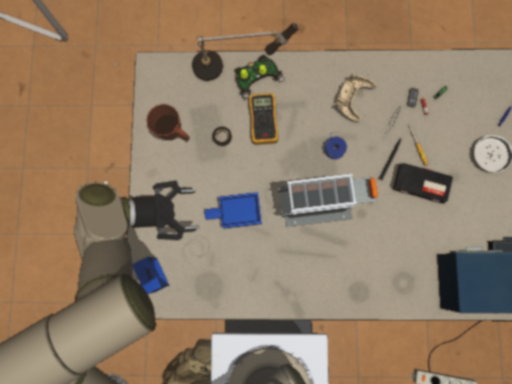

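The top view shows the bin lying flat, mouth up, centred at about (239,211), with its handle at (211,213) pointing away from the outlet. It now has to slide about 73 mm to the dispenser. I straighten the tool and measure.

```bash
for i in 1 2; do python3 -m jog '{"offset":[[0,0,0],[0,0,0],[0,0,0],[0,0,0],[0,0,0]],"twist":[[0,1,0],[0,1,0],[0,1,0],[0,1,0],[0,1,0]]}' | head -3; done
python3 -m jog '{"offset":[[0,0,0],[0,0,0]],"twist":[[0,1,0],[0,0,0]]}' | head -3
python3 - <<'E'
from h import *
todo([.4815,.1605,.013],6.85,0)
im=cap('wrist');im['state']=r.get_state();W=world(im)
hsv=cv2.cvtColor(im['pixels'],cv2.COLOR_RGB2HSV);m=(hsv[...,0]>105)&(hsv[...,0]<130)&(hsv[...,1]>150)
m&=(W[...,2]>.03)&(W[...,2]<.06)
p=W[m];print(len(p),np.percentile(p,[1,50,99],0).round(3).tolist())
E
```

```text
time: 11.75
eef_pos: [0.4787, 0.175, 0.1517]
tcp_rot: [0.22, 0.635, 0.715, -0.195]
time: 12.25
eef_pos: [0.4787, 0.1748, 0.1518]
tcp_rot: [0.036, 0.663, 0.747, -0.032]
time: 12.45
eef_pos: [0.479, 0.1733, 0.1516]
tcp_rot: [-0.0, 0.665, 0.747, 0.0]
t 12.45 pos [0.479  0.1733 0.1516] F [-0.1 -0.4  0. ] w 1.003 q [ 0.11  0.39  1.54  0.    1.22 -0.  ]
shift [-0.66  0.05  6.93] turn [ 0.   -0.01 -0.04]
4550 [[0.279, 0.025, 0.03], [0.481, 0.135, 0.039], [0.534, 0.29, 0.047]]
```

```bash
python3 -m jog '{"offset":[[-0.66,0.05,0.5],[0,0,1],[0,0,1],[0,0,1],[0,0,1]],"twist":[[0,0,0],[0,0,0],[0,0,0],[0,0,0],[0,0,0]]}' | head -4
python3 -m jog '{"offset":[[0,0,1],[0,0,1],[0,0,0.4],[0,0,0]],"twist":[[0,0,0],[0,0,0],[0,0,0],[0,0,0]]}' | head -5
python3 -m jog '{"offset":[[0,0,0],[0,0,0],[0,0,0],[0,0,0],[0,0,0]],"twist":[[0,0,0],[0,0,0],[0,0,0],[0,0,0],[0,0,0]]}' 0 30
python3 -m jog '{"offset":[[-0.5,0,0],[-0.8,0,0],[-0.8,0,0],[-0.8,0,0],[-0.4,0,0]],"twist":[[0,0,0],[0,0,0],[0,0,0],[0,0,0],[0,0,0]]}'
python3 - <<'E'
from h import *
todo([.490,.088,.013],6.85,0)
b=cap('top');W=world(b)
hsv=cv2.cvtColor(b['pixels'],cv2.COLOR_RGB2HSV);m=(hsv[...,0]>105)&(hsv[...,0]<130)&(hsv[...,1]>150)
m&=(W[...,1]<.22)&(W[...,1]>-.1)&(W[...,0]<.58)&(W[...,0]>.38)
for z0,z1 in((.038,.06),(-.01,.015)):
    k=W[m&(W[...,2]>z0)&(W[...,2]<z1)]
    if len(k)>5: print(z0,len(k),cv2.minAreaRect((k[:,:2]*1000).astype(np.float32)))
save(b,'t4.png')
E
```

```text
time: 13.0
eef_pos: [0.4809, 0.1617, 0.0599]
tcp_rot: [0.0, 0.663, 0.748, -0.001]
force: [0.1, 0.2, 0.2]
time: 13.4
eef_pos: [0.4806, 0.1617, 0.0124]
tcp_rot: [-0.001, 0.663, 0.748, -0.001]
force: [0.0, -0.0, -0.3]
width: 1.003
time: 13.9
eef_pos: [0.4815, 0.1618, 0.0141]
tcp_rot: [0.0, 0.664, 0.748, 0.0]
force: [-0.9, 0.6, 5.4]
width: 0.342
grip_force: 32.7
time: 14.4
eef_pos: [0.4897, 0.0958, 0.0142]
tcp_rot: [0.0, 0.664, 0.748, 0.001]
force: [-0.9, 4.5, 6.4]
width: 0.342
grip_force: 32.9
t 14.4 pos [0.4897 0.0958 0.0142] F [-0.9  4.5  6.4] w 0.342 q [-0.04  0.57  1.73  0.    0.84 -0.16]
shift [-0.39 -0.03  0.06] turn [ 0.02 -0.01 -0.02]
0.038 60 ((497.997314453125, 4.880146026611328), (84.56877136230469, 80.76358795166016), 7.3571648597717285)
-0.01 503 ((501.2568054199219, 3.268993377685547), (74.29463958740234, 83.47207641601562), 6.220631122589111)
```

```bash
python3 -m jog '{"offset":[[-0.3,0,0],[0,0,0],[0,0,0]],"twist":[[0,0,0],[0,0,0],[0,0,0]]}'
python3 -m jog '{"offset":[[0,0,0],[0,0,0],[0,0,0],[0,0,-0.5],[0,0,-1]],"twist":[[0,0,0],[0,0,0],[0,0,0],[0,0,0],[0,0,0]]}' 1 |head -4
python3 -m jog '{"offset":[[0.5,0,-1],[0.5,0,-1],[0.5,0,-1],[0.5,0,-1],[0,0,-1]],"twist":[[0,0,0],[0,0,0],[0,0,0],[0,0,0],[0,0,0]]}' |head -4
python3 - <<'E'
from h import *
b=cap('top');W=world(b)
save(b,'t5.png')
hsv=cv2.cvtColor(b['pixels'],cv2.COLOR_RGB2HSV);m=(hsv[...,0]>105)&(hsv[...,0]<130)&(hsv[...,1]>150)
m&=(W[...,1]<.22)&(W[...,1]>-.1)&(W[...,0]<.58)&(W[...,0]>.38)
k=W[m&(W[...,2]>.02)&(W[...,2]<.06)];print('handle-end y max',k[:,1].max(),np.percentile(k,[1,50,99],0).round(3).tolist())
k=W[m&(W[...,2]>.042)&(W[...,2]<.06)];print(cv2.minAreaRect((k[:,:2]*1000).astype(np.float32)))
k=W[m&(W[...,2]>-.01)&(W[...,2]<.015)];print(cv2.minAreaRect((k[:,:2]*1000).astype(np.float32)))
w=W[165:230,265:385].reshape(-1,3);p=w[(w[:,2]>.168)&(w[:,2]<.19)];print(cv2.minAreaRect((p[:,:2]*1000).astype(np.float32)))
o=(hsv[...,0]>3)&(hsv[...,0]<16)&(hsv[...,1]>150)&(W[...,2]>.15)&(W[...,2]<.175)&(W[...,1]<-.2)&(W[...,1]>-.32)
p=W[o];print('gate',len(p),p.mean(0),cv2.minAreaRect((p[:,:2]*1000).astype(np.float32)))
i=b['pixels'][150:260,190:400,::-1];cv2.imwrite('pics/t5c.png',cv2.resize(i,None,fx=3.8,fy=3.8,interpolation=cv2.INTER_CUBIC))
c,n=np.cos(np.radians(6.85)),np.sin(np.radians(6.85))
todo([.5315,-.266,.24],-83.15)
E
```

```text
time: 14.75
eef_pos: [0.4884, 0.0928, 0.014]
tcp_rot: [-0.002, 0.664, 0.748, 0.001]
force: [-5.6, 18.3, 10.8]
width: 0.342
grip_force: 33.4
time: 15.25
eef_pos: [0.4893, 0.0901, 0.0435]
tcp_rot: [-0.001, 0.664, 0.748, -0.001]
force: [-0.6, 0.2, 0.5]
time: 15.75
eef_pos: [0.4848, 0.1307, 0.1452]
tcp_rot: [0.0, 0.663, 0.748, 0.0]
force: [-0.3, -0.3, 0.4]
handle-end y max 0.08829616717834156 [[0.451, -0.037, 0.021], [0.492, 0.054, 0.041], [0.541, 0.088, 0.048]]
((495.7702331542969, 18.583744049072266), (85.38317108154297, 113.37965393066406), 8.049145698547363)
((500.2980041503906, 11.43170166015625), (74.97777557373047, 105.15089416503906), 6.801394462585449)
((514.8916015625, -133.25091552734375), (77.955810546875, 163.09844970703125), 6.933124542236328)
gate 98 [ 0.53130437 -0.2660535   0.15988008] ((532.11767578125, -266.8619689941406), (47.47735595703125, 12.701900482177734), 6.674147605895996)
t 15.8 pos [0.4863 0.1305 0.1481] F [1.4 1.1 4.1] w 0.997 q [ 0.03  0.38  1.56 -0.    1.19 -0.09]
shift [-19.95  -0.1   -4.58] turn [ 0.05 -0.04 15.71]
```

View pics/t5c.png

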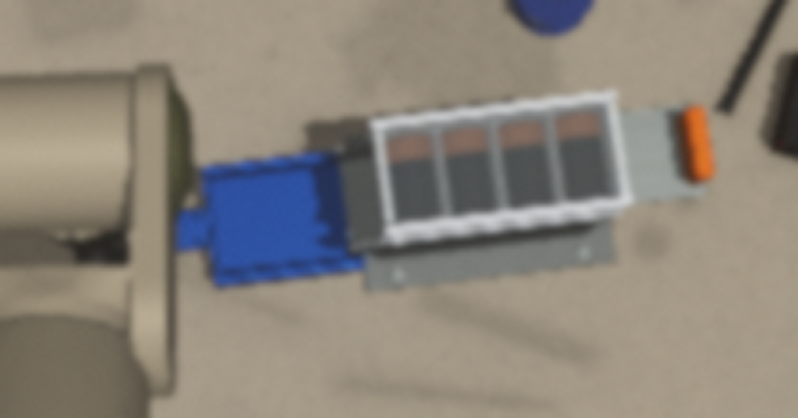

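The crop shows the bin flat at about (275,215), with its near end under the chute end at (355,195). All four cells are still in their lanes, and the gate handle is at (697,143). Next I check the floor plane and fly to the gate.

```bash
python3 -m jog '{"offset":[[0,0,-1],[0,0,-1],[0,0,-1],[0,0,-1],[0,0,-0.7]],"twist":[[0,0,0],[0,0,0],[0,0,0],[0,0,0],[0,0,0]]}' 0.4 30|head -2
for i in 1 2 3 4; do python3 -m jog '{"offset":[[-1,0,0],[-1,0,0],[-1,0,0],[-1,0,0],[-1,0,0]],"twist":[[0,0,0],[0,0,0],[0,0,0],[0,0,0],[0,0,0]]}' |head -2; done
for i in 1 2 3; do python3 -m jog '{"offset":[[0,0,0],[0,0,0],[0,0,0],[0,0,0],[0,0,0]],"twist":[[0,0,1],[0,0,1],[0,0,1],[0,0,1],[0,0,1]]}' |head -3; done
python3 -m jog '{"offset":[[0,0,0],[0,0,0]],"twist":[[0,0,0.7],[0,0,0]]}'
python3 - <<'E'
from h import *
b=cap('top');W=world(b)
hsv=cv2.cvtColor(b['pixels'],cv2.COLOR_RGB2HSV);m=(hsv[...,0]>105)&(hsv[...,0]<130)&(hsv[...,1]>150)
k=W[m&(abs(W[...,0]-.495)<.03)&(abs(W[...,1]-.02)<.04)&(W[...,2]<.03)]
s=np.linalg.lstsq(np.c_[k[:,:2],np.ones(len(k))],k[:,2],rcond=None)[0];print('floor slope',s[:2],'z mid',s@[.497,.011,1],len(k))
im=cap('wrist');im['state']=r.get_state();W=world(im)
hsv=cv2.cvtColor(im['pixels'],cv2.COLOR_RGB2HSV)
o=(hsv[...,0]>3)&(hsv[...,0]<16)&(hsv[...,1]>150)&(W[...,2]>.157)&(W[...,2]<.175)
p=W[o];print('gate',len(p),p.mean(0),cv2.minAreaRect((p[:,:2]*1000).astype(np.float32)))
todo([.5318,-.2664,.138],-83.15)
E
```

```text
time: 16.3
eef_pos: [0.4852, 0.1298, 0.2391]
time: 16.8
eef_pos: [0.4968, 0.0297, 0.2378]
time: 17.3
eef_pos: [0.5087, -0.0696, 0.2378]
time: 17.8
eef_pos: [0.5205, -0.1689, 0.2378]
time: 18.3
eef_pos: [0.5326, -0.2687, 0.2375]
time: 18.8
eef_pos: [0.5326, -0.2679, 0.2375]
tcp_rot: [-0.0, 0.829, 0.559, -0.0]
time: 19.3
eef_pos: [0.5326, -0.2679, 0.2375]
tcp_rot: [-0.0, 0.942, 0.336, -0.0]
time: 19.8
eef_pos: [0.5326, -0.2679, 0.2375]
tcp_rot: [-0.0, 0.996, 0.093, -0.0]
time: 20.0
eef_pos: [0.5326, -0.2678, 0.2375]
tcp_rot: [-0.0, 0.998, 0.059, -0.0]
force: [-1.0, 0.1, -0.2]
width: 0.399
grip_force: 0.0
floor slope [0.00467383 0.00584643] z mid 0.001955441383859757 425
gate 990 [ 0.53471896 -0.26611958  0.16164736] ((533.2362670898438, -266.5102233886719), (48.41755294799805, 13.11153793334961), 7.05227518081665)
t 20.1 pos [ 0.5326 -0.2676  0.2375] F [-0.1 -0.3  0.2] w 0.403 q [-0.66  0.46  1.15  0.    1.53  0.79]
shift [-0.03 -0.06  4.98] turn [-0.    0.    0.02]
```

```bash
python3 -m jog '{"offset":[[0,-0.05,1],[0,0,1],[0,0,1],[0,0,1],[0,0,1]],"twist":[[0,0,0],[0,0,0],[0,0,0],[0,0,0],[0,0,0]]}'|head -4
python3 -m jog '{"offset":[[0,0,0],[0,0,0],[0,0,0],[0,0,0],[0,0,0]],"twist":[[0,0,0],[0,0,0],[0,0,0],[0,0,0],[0,0,0]]}' 0 60
python3 -m jog '{"offset":[[0,0.4,0],[0,0.8,0],[0,0.8,0],[0,0.8,0],[0,0.7,0]],"twist":[[0,0,0],[0,0,0],[0,0,0],[0,0,0],[0,0,0]]}'
python3 -m jog '{"offset":[[0,0.3,0],[0,0.3,0],[0,0,0],[0,0,0],[0,0,0]],"twist":[[0,0,0],[0,0,0],[0,0,0],[0,0,0],[0,0,0]]}'
python3 - <<'E'
from h import *
todo([.5318,-.2664,.138],-83.15)
b=cap('top');W=world(b);save(b,'t6.png')
hsv=cv2.cvtColor(b['pixels'],cv2.COLOR_RGB2HSV)
i=b['pixels'][150:260,190:400,::-1];cv2.imwrite('pics/t6c.png',cv2.resize(i,None,fx=3.8,fy=3.8,interpolation=cv2.INTER_CUBIC))
E
```

```text
time: 20.6
eef_pos: [0.5325, -0.2664, 0.1368]
tcp_rot: [0.0, 0.998, 0.061, 0.0]
force: [0.2, -0.3, -0.1]
time: 21.1
eef_pos: [0.5322, -0.2662, 0.1371]
tcp_rot: [-0.0, 0.998, 0.06, -0.001]
force: [-0.6, -2.2, -14.8]
width: 0.147
grip_force: 59.5
time: 21.6
eef_pos: [0.5407, -0.3367, 0.1371]
tcp_rot: [-0.001, 0.998, 0.06, -0.0]
force: [-0.5, 3.7, -14.8]
width: 0.148
grip_force: 59.7
time: 22.1
eef_pos: [0.5421, -0.3477, 0.1372]
tcp_rot: [0.0, 0.998, 0.06, -0.0]
force: [-0.7, -3.6, -21.2]
width: 0.154
grip_force: 58.9
t 22.1 pos [ 0.5421 -0.3477  0.1372] F [ -0.7  -3.6 -21.2] w 0.154 q [-0.75  0.62  1.16 -0.    1.36  0.7 ]
shift [-0.02 -4.1  -0.04] turn [0.   0.01 0.  ]
```

View pics/t6c.png

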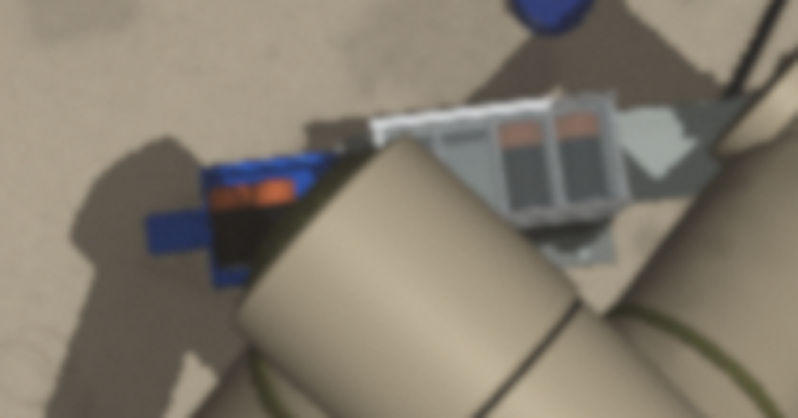

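The view shows two cells side by side in the bin, with copper ends at (212–295,192), the second lane empty, and cells 3 and 4 still in place at (522,165) and (580,150). Now I shut the gate.

```bash
python3 -m jog '{"offset":[[0,-0.6,0],[0,-0.8,0],[0,-0.8,0],[0,-0.8,0],[0,-0.6,0]],"twist":[[0,0,0],[0,0,0],[0,0,0],[0,0,0],[0,0,0]]}'|head -4
python3 -m jog '{"offset":[[0,-0.3,0],[0,-0.2,0],[0,0,0],[0,0,0]],"twist":[[0,0,0],[0,0,0],[0,0,0],[0,0,0]]}'
python3 -m jog '{"offset":[[0,-0.1,0],[0,0,0]],"twist":[[0,0,0],[0,0,0]]}'|head -4
python3 -m jog '{"offset":[[0,-0.1,0],[0,0,0]],"twist":[[0,0,0],[0,0,0]]}'|head -4
python3 -m jog '{"offset":[[0,-0.1,0],[0,0,0]],"twist":[[0,0,0],[0,0,0]]}'|head -4
```

```text
time: 22.65
eef_pos: [0.5332, -0.2747, 0.1372]
tcp_rot: [-0.0, 0.998, 0.06, -0.001]
force: [-1.4, -3.6, -24.9]
time: 23.05
eef_pos: [0.532, -0.2646, 0.1371]
tcp_rot: [-0.001, 0.998, 0.06, -0.001]
force: [-3.0, 2.5, -24.7]
width: 0.15
grip_force: 59.0
time: 23.25
eef_pos: [0.5319, -0.2639, 0.1372]
tcp_rot: [-0.0, 0.998, 0.06, -0.0]
force: [-2.4, -0.8, -26.0]
time: 23.45
eef_pos: [0.5317, -0.2624, 0.1372]
tcp_rot: [0.0, 0.998, 0.06, -0.0]
force: [-2.6, -2.3, -26.7]
time: 23.65
eef_pos: [0.5317, -0.2623, 0.1372]
tcp_rot: [0.002, 0.998, 0.059, -0.0]
force: [-0.3, -11.6, -30.1]
```

```bash
python3 -m jog '{"offset":[[0,-0.1,0],[0,0,0]],"twist":[[0,0,0],[0,0,0]]}'|head -4
python3 -m jog '{"offset":[[0,0,0],[0,0,0],[0,0,0]],"twist":[[0,0,0],[0,0,0],[0,0,0]]}' 0.4
python3 -m jog '{"offset":[[0,0,-0.5],[0,0,-1],[0,0,-1],[0,0,-1],[0,0,-1]],"twist":[[0,0,0],[0,0,0],[0,0,0],[0,0,0],[0,0,0]]}'|head -4
python3 -m jog '{"offset":[[0,1,-1],[0,1,-1],[0,1,-1],[0,1,0],[0,1,0]],"twist":[[0,0,0],[0,0,0],[0,0,0],[0,0,0],[0,0,0]]}'|head -4
python3 -m jog '{"offset":[[0,1,0],[0,1,0],[0,1,0],[0,1,0],[0,0,0]],"twist":[[0,0,0],[0,0,0],[0,0,0],[0,0,0],[0,0,0]]}'|head -4
python3 - <<'E'
from h import *
b=cap('top');W=world(b)
hsv=cv2.cvtColor(b['pixels'],cv2.COLOR_RGB2HSV)
o=(hsv[...,0]>3)&(hsv[...,0]<16)&(hsv[...,1]>150)&(W[...,2]>.15)&(W[...,2]<.175)&(W[...,1]<-.2)&(W[...,1]>-.32)
p=W[o];print('gate',len(p),p.mean(0) if len(p) else 0)
m=(hsv[...,0]>105)&(hsv[...,0]<130)&(hsv[...,1]>150)
m&=(W[...,1]<.15)&(W[...,1]>-.1)&(W[...,0]<.58)&(W[...,0]>.38)
k=W[m&(W[...,2]>.042)&(W[...,2]<.06)];print('bin rim',cv2.minAreaRect((k[:,:2]*1000).astype(np.float32)))
i=b['pixels'][150:260,190:400,::-1];cv2.imwrite('pics/t7c.png',cv2.resize(i,None,fx=3.8,fy=3.8,interpolation=cv2.INTER_CUBIC))
E
```

```text
time: 23.85
eef_pos: [0.5317, -0.2623, 0.1372]
tcp_rot: [0.004, 0.998, 0.059, 0.0]
force: [-0.3, -21.8, -32.4]
time: 24.15
eef_pos: [0.5329, -0.2587, 0.1403]
tcp_rot: [0.002, 0.998, 0.06, 0.003]
force: [0.7, 0.2, -0.0]
width: 0.401
grip_force: 0.0
time: 24.65
eef_pos: [0.5318, -0.258, 0.2302]
tcp_rot: [0.001, 0.998, 0.06, 0.001]
force: [0.8, -0.1, -0.3]
time: 25.15
eef_pos: [0.5438, -0.358, 0.2902]
tcp_rot: [0.001, 0.998, 0.06, 0.001]
force: [0.2, -0.4, -1.8]
time: 25.65
eef_pos: [0.5528, -0.4387, 0.2881]
tcp_rot: [0.001, 0.998, 0.059, 0.0]
force: [0.2, -0.3, -0.0]
gate 94 [ 0.5308399  -0.26141109  0.15967151]
bin rim ((499.1629638671875, -3.912393569946289), (81.49407196044922, 44.646080017089844), 8.752042770385742)
```

View pics/t7c.png

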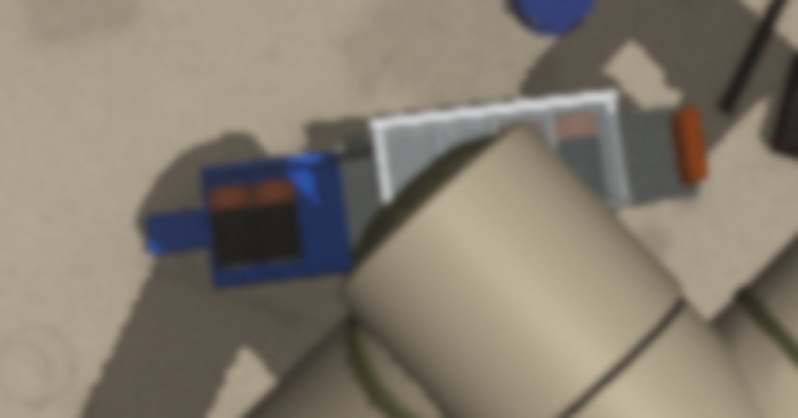

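The final view shows two cells in the bin at about (255,222), the bin at the outlet, cell 4 in its lane, and the handle at (690,145), shut against its stop with the tool well clear. The arm hides cell 3's lane here.

```bash
python3 -c "
from cell import workorder
print(workorder.finish_job())"
```

```text
the job is handed in; nothing more can be done
None
```

I handed the job in at about 26 s of the 64 s allowed, and no verdict came back: the bin lies flat at the outlet with two cells in it, the gate is shut against its stop, and cell 4 is seen in its lane (cell 3 was last seen in place with the gate open; the arm hid it in the final picture).

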